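# Brace the cherry jar and unscrew its cap

### The job

Stand the closed square cherry jar fully down in the square well of the wooden stand, so that the stand keeps it from turning. Then unscrew the tight cap anticlockwise, stop turning when the thread lets go (do not force it on to the end stop), and lift the cap straight up off the jar. Finish still holding the cap in the gripper, level, centred and just above the open mouth (a centimetre or two clear, touching nothing else), with the jar still down in the stand; leave the other things on the tray alone.

Things in the scene. Friction and masses are not known exactly. Their poses are not given: they have to be found in the camera images.
- jar: Loose glass jar of cherries, 0.3 to 0.5 kg. Square body 56 x 56 mm, 60 mm high, flat shoulder; round neck 37 mm wide from there up to 88 mm, with three short lug threads. Origin: centre of the underside, z up, x and y square to the sides. It starts upright on the tray at any yaw, closed by the cap, and can be lifted and carried by its cap.
- cap: Plain round steel screw cap on the jar, 58 mm diameter, 24 mm high, hollow (skirt 3 mm thick), 0.05 kg. Origin: centre of its lower rim, z up. Closed, the lower rim is 70 mm above the jar's underside (10 mm above the shoulder: room for fingertips). A sprung seal pushes it up (20 N closed, 14 N when the thread lets go), so it takes 0.1 to 0.4 N m to turn; an unbraced jar turns along with it.
- cap_mark (a point): Point on the cap's top edge, 26 mm from its axis along the cap's x axis, by a small dark radial bar. Closed, the cap's x axis is within 5 degrees of the jar's. Turned anticlockwise from above relative to the jar, the cap rises 1 mm; the thread lets go about 43 degrees from the jar's x axis (seal lifts cap 2 mm), a stop ends the turn at 93: from 48 to 85 it lifts off; forcing the stop fails.
- jar_mouth (a point): Centre of the jar's mouth, at the top of the glass neck, 88 mm above the jar's underside. With the cap off, the rubber seal stands out 5 mm above it.
- stand: Wooden block fixed to the tray, 88 x 88 mm, 32 mm high, with a square well 62 x 62 mm (3 mm clear of the jar on each side) whose upper 7 mm flare out to 76 mm as a lead-in. Origin: centre of the underside on the tray top, z up, x and y square to the well's sides; the well's floor is 8 mm above the origin. The jar fits in any of four quarter turns.
- tray: Round black granite tray, 480 mm diameter, 12 mm thick, fixed, origin at the centre of its underside on the cart top.
- tumbler: Bystander: matte glass rocks tumbler, 78 mm diameter, 88 mm high, on the tray's far part; origin at the centre of its underside.
- julep: Bystander: stainless julep cup, 80 mm diameter at the rim, 94 mm high, on the tray's far part; origin at the centre of its underside.
- muddler: Bystander: wooden muddler lying on the tray's near part, 190 mm long, 34 mm thick at the head, square-sided; origin on its underside at mid length, x along its length away from the head.
- caddy: Bystander: rotating steel coaster caddy, fixed base of 110 mm diameter, with upright cork coasters and a centre post up to 114 mm above its base; origin at the centre of its underside.
- caddy_edge (a point): Bystander: point on the edge of the caddy's turning disc, 50 mm from its axis and 13 mm above its underside; it shows whether the caddy was turned.
Not all that is in view belongs to the job. Leave any purple or red look-alike of the jar alone.

How it is judged:
By the outcome, as a careful person would: the job done as asked, in the order asked, and still so for the second after the job is handed in, while the arm keeps its last pose, push and grip.
It also fails if it takes over 45 s, if anything falls off the work surface, if the arm or the gripper's body presses on something with over 40 N, if the wrist force passes 120 N, or if a joint passes its speed limit or range.

### The arm

A 7-joint arm with a two-finger parallel gripper is mounted at the origin on the work surface. World frame = base frame: x ahead of the robot, y to its left, z up, the work surface at z = 0. Lengths are in m, angles in rad, forces in N, time in s.
With the tool pointing down it reaches from about 0.4 to 0.875 m from the base axis. Payload 19.3 kg.
Tool frame: the origin (TCP) lies on the centre line of the jaws, within the pads' length; the fingertips stand 14 mm ahead of it and the grasp point (between the pads) lies 5 mm behind it; x points along the fingers, y is the direction in which the jaws open and shut, and the axes are right-handed (so a half turn about x gives the same grasp; the last joint's range is limited). The gripper opens to 85 mm and grips with 20 to 120 N. Pads are 22 mm wide; open, the fingers measure 114 mm over their backs; the gripper's body (76 mm by 85 mm) begins 54 mm behind the grasp point. The pads swing forward as they close: fully open they stand 13 mm farther back than shut.
Start: joints at [-1.196, 0.521, -0.036, 1.599, 0.021, 1.021, -0.113], TCP at [0.269, 0.564, 0.211] pointing down, gripper open.
Joint ranges: [-2.91, 2.91], [-0.3, 2.13], [-1.5, 1.42], [0.17, 2.43], [-1.26, 4.41], [0.16, 1.93], [-2.52, 2.52]. Speed limits (rad/s): [1.89, 1.89, 2.39, 2.39, 3.01, 3.01, 3.01].

### API

Orientations are given as [roll, pitch, yaw] about the fixed x, y, z axes, in that order (R = Rz(yaw) Ry(pitch) Rx(roll)).
In Python, from workcell import monitor, optics, bot gives the robot as it stands.
- The arm moves only by the tool arm_command, never from a script. Its arguments are lists of equal length, an entry for each row: "delta_pos": the shift along the tool's x, y, z as a fraction of full scale, a list of three; "rotation": the turn, a rotation vector about the tool's x, y, z as a fraction of full scale, a list of three. In form: {"delta_pos": [[dx, dy, dz], ...], "rotation": [[wx, wy, wz], ...]}. A call has 1 to 10 rows; each row shifts and turns the pose as measured when the row begins, along the tool's axes as they then stand; what a row does not reach is not made up. Full scale, the value 1, is 30 mm for a shift and 6 degrees for a turn. A row lasts 1/10 s, in which the tool goes at most 50 mm and 8.59 degrees, less where a joint would pass 70% of its speed; a pose out of reach is approached as far as the arm can. A call with a number of a shift or a turn outside -1 to 1 is refused whole. A call with a gripper value outside its range is refused whole. "gripper" is the closure, from -1 (fully open) to 1 (shut), so that 0 is half open, set as the call begins (left out, the last holds). The fingers move at their own pace and stop on an object; "grip_force" is the grip in N (left out, the last holds). Time passes only in rows, so rows that do not move let the fingers close. It gives the time, the measured TCP pose, the force and the opening at its end, in the units of the state.
- monitor.observe(): the state, without advancing time (a new reading comes with each control period).
- optics.grab_frame(name): name is "side" or "top" or "wrist"; returns the picture (400x640x3 uint8, red, green, blue); there is no depth.
- optics.camera_params(name): a dict with "fx", "fy", "cx", "cy" (pixels), "origin" and "rotation" of the camera in the world. Camera axes: x right, y down, z forward; pixel columns grow to the right and rows downward; lengths in m; the calibration is good to about 2 mm. A picture is of the moment at which its call begins: read the wrist's pose just before it. camera_params takes no time and is no camera call; for the wrist camera it gives the pose at the moment of the call.
- bot.job_done(): hands the job in, once; it reports no verdict.
The state is a dict: "clock": time; "qpos": joint angles; "qd": joint speeds; "joint_efforts": joint torques, N m; "position": TCP position; "tool_rot": TCP orientation; "force": force on the tool from outside, world axes, zero at the start; "moment": the same for the moment, N m; "grip_width": finger opening in m.
Only numpy, scipy, OpenCV 4.12 (cv2) and the standard library are available. Lean on these libraries where they do the work, as an engineer would, in place of code of your own. Each camera call takes 0.05 s, during which the arm holds its last target. There are 200 camera calls.

## Working session

There is one attempt and no reset: what is moved stays moved. The work goes in short steps, Python scripts to look and compute and a tool call to move; the robot and the scene stay as the last step left them, time stands still between calls to the robot, and variables do not carry over. Pictures are saved under pics/ and viewed, about 8 in all and at most 12, crops included, and the job is handed in when it is done.

Besides the shell and the picture viewer there is one more tool, called after "Request:" as name(argument=value, ...) on one line, values as JSON. arm_command: Moves the arm, as the interface text tells. Its arguments: {"type":"object","properties":{"delta_pos":{"type":"array","items":{"type":"array","items":{"type":"number"}}},"rotation":{"type":"array","items":{"type":"array","items":{"type":"number"}}},"gripper":{"type":"number"},"grip_force":{"type":"number"}},"required":["delta_pos","rotation"]}

```bash
mkdir -p pics; ls
python3 - <<'E'
from workcell import monitor, optics, bot
import cv2, numpy as np
s=monitor.observe(); print({k:np.round(v,3).tolist() for k,v in s.items()})
ims=[]
for n in("top","side"):
    im=optics.grab_frame(n); cv2.imwrite(f"pics/{n}0.png",im[...,::-1]); ims.append(im)
    print(n,{k:np.round(v,4).tolist() for k,v in optics.camera_params(n).items()})
cv2.imwrite("pics/both0.png",cv2.resize(np.vstack(ims),(480,600),interpolation=cv2.INTER_AREA)[...,::-1])
E
```

```text
pics
{'clock': 0.0, 'qpos': [-1.196, 0.522, -0.036, 1.6, 0.021, 1.021, -0.113], 'qd': [-0.002, 0.0, 0.002, -0.0, 0.001, -0.0, -0.0], 'joint_efforts': [0.003, -92.71, 1.981, -36.992, 0.018, 0.008, -0.0], 'position': [0.269, 0.564, 0.211], 'tool_rot': [-1.481, 1.57, -1.926], 'force': [0.468, -0.043, 0.262], 'moment': [-0.018, -0.008, -0.003], 'grip_width': 0.085}
top {'fx': 391.7659, 'fy': 391.7659, 'cx': 323.0541, 'cy': 194.0536, 'origin': [0.5099, 0.0577, 0.8018], 'rotation': [-3.0736, -0.0026, -1.5716]}
side {'fx': 418.4385, 'fy': 418.4385, 'cx': 326.5501, 'cy': 200.5921, 'origin': [0.1772, 0.4591, 0.6457], 'rotation': [-2.3456, -0.0087, -2.3227]}
```

View pics/top0.png

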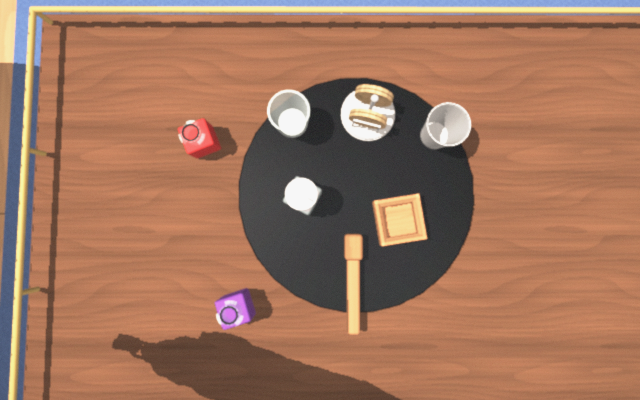

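View pics/side0.png

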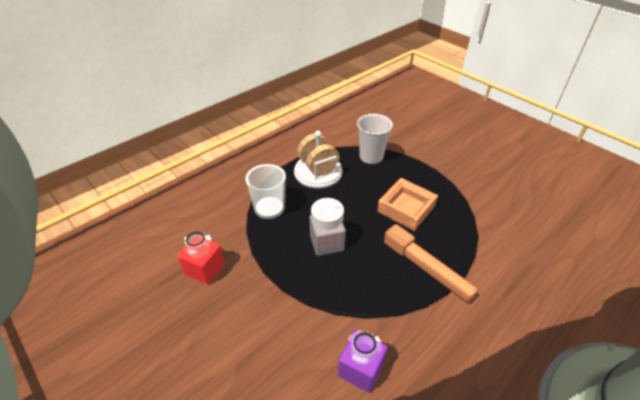

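The top view shows the white-capped jar at about (302,195), the stand at (400,220), the muddler near (353,285), the tumbler at (290,113), the caddy at (368,113) and the julep cup at (447,127). The red (198,138) and purple (234,310) jars are off the tray and open, so they are look-alikes. The white-capped jar on the tray fits the description. I'll confirm that in a crop while measuring.

```bash
cat > h.py <<'E'
import cv2, numpy as np
from scipy.spatial.transform import Rotation as R
from workcell import monitor, optics
def rot(e): return R.from_euler('xyz',e).as_matrix()
def ray(c,uv):
    uv=np.atleast_2d(np.asarray(uv,float))
    d=np.c_[(uv[:,0]-c['cx'])/c['fx'],(uv[:,1]-c['cy'])/c['fy'],np.ones(len(uv))]
    return np.array(c['origin']),d@rot(c['rotation']).T
def onz(c,uv,z):
    o,d=ray(c,uv); return o+d*((z-o[2])/d[:,2])[:,None]
def proj(c,p):
    q=(np.atleast_2d(p)-c['origin'])@rot(c['rotation']); return np.c_[q[:,0]/q[:,2]*c['fx']+c['cx'],q[:,1]/q[:,2]*c['fy']+c['cy']]
def tool():
    s=monitor.observe(); return np.array(s['position']),rot(s['tool_rot'])
E
python3 - <<'E'
from h import *
c=optics.camera_params('top'); im=cv2.imread('pics/top0.png'); hsv=cv2.cvtColor(im,cv2.COLOR_BGR2HSV)
# stand
m=((hsv[...,1]>80)&(hsv[...,2]>120)).astype(np.uint8); b=np.zeros_like(m); b[185:255,365:435]=m[185:255,365:435]
k=max(cv2.findContours(b,0,2)[0],key=cv2.contourArea); print('stand area',cv2.contourArea(k))
p=onz(c,k[:,0],0.044)[:,:2].astype(np.float32); print('stand rect z.044',cv2.minAreaRect(p))
# jar
g=im.min(2); b=np.zeros_like(m); b[165:225,275:335]=(g[165:225,275:335]>70)
k=max(cv2.findContours(b,0,2)[0],key=cv2.contourArea)
print('jar blob',cv2.boundingRect(k))
b2=np.zeros_like(m); b2[165:225,275:335]=(g[165:225,275:335]>215)
k2=max(cv2.findContours(b2,0,2)[0],key=cv2.contourArea); print('bright',cv2.boundingRect(k2),cv2.contourArea(k2))
q=onz(c,k2[:,0],0.106)[:,:2].astype(np.float32); print('cap circ',cv2.minEnclosingCircle(q), cv2.fitEllipse(q))
A=cv2.resize(im[160:230,267:337],(400,400),interpolation=cv2.INTER_CUBIC)
B=cv2.resize(im[185:255,365:435],(400,400),interpolation=cv2.INTER_CUBIC)
S=cv2.imread('pics/side0.png');C=cv2.resize(S[190:260,290:360],(400,400),interpolation=cv2.INTER_CUBIC)
cv2.imwrite('pics/crop0.png',np.hstack([A,C]))
E
```

```text
stand area 2220.0
stand rect z.044 ((0.5123092532157898, -0.09148560464382172), (0.09133439511060715, 0.0943816676735878), 8.940750122070312)
jar blob (275, 175, 47, 50)
bright (284, 178, 34, 33) 805.0
cap circ ((0.5565105080604553, 0.09600090980529785), 0.03102334402501583) ((0.5579656958580017, 0.09584853053092957), (0.05643336847424507, 0.05850876122713089), 10.97497844696045)
```

View pics/crop0.png

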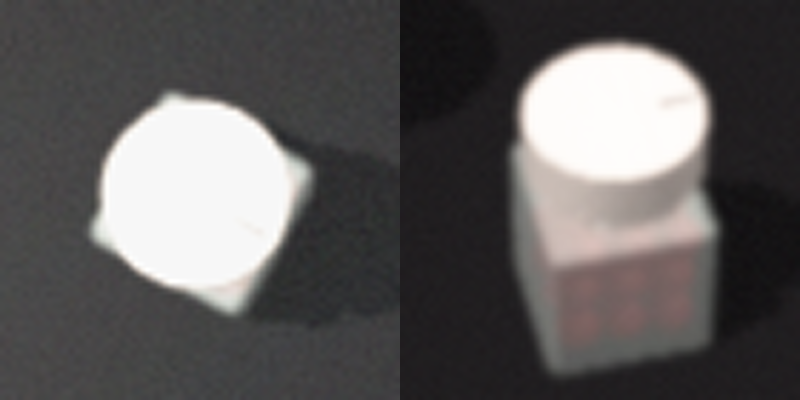

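The crop confirms it: a closed white cap on a square glass jar, with a dark mark bar at top px ≈(311,200). The body corners are at about (297,177), (321,190), (308.5,215) and (283.6,201).

Run:
```python
from h import *
c=optics.camera_params('top')
p=onz(c,[(297.1,176.6),(321.3,190.1),(308.5,214.8),(283.6,201.1)],.072)[:,:2]
print('corners',p.round(4).tolist(),'mean',p.mean(0)); e=np.roll(p,-1,0)-p
print('side',np.hypot(*e.T).round(4),'ang',np.degrees(np.arctan2(e[:,1],e[:,0])).round(1))
cc=onz(c,[(301.5,194.5)],.106)[0]; mk=onz(c,[(311.1,199.7)],.106)[0]; cs=optics.camera_params('side'); ms=onz(cs,[(338.5,207.5)],.106)[0]
print('cap',cc,'mark top',mk,'side',ms)
# cap top ellipse centre in side crop ~ (615,112)
print('cap side',onz(cs,[(290+215/5.714,190+110/5.714)],.106)[0])
P,T=tool(); print(P,'\n',T.round(3)); print('yaw of tool y',np.degrees(np.arctan2(T[1,1],T[0,1])))
w=optics.camera_params('wrist'); print('wrist cam in tool', T.T@(np.array(w['origin'])-P),'\n',(T.T@rot(w['rotation'])).round(3))
# stand: inner edges
im=cv2.imread('pics/top0.png'); hsv=cv2.cvtColor(im,cv2.COLOR_BGR2HSV)
for q in (.1,.55769): print('move to',T.T@(np.array([.557,.096,.24])-P)/.03)
```

```text
corners [[0.5924, 0.1044], [0.567, 0.0591], [0.5209, 0.0829], [0.5465, 0.1294]] mean [0.55668885 0.09393094]
side [0.0519 0.0519 0.053  0.0523] ang [-119.3  152.6   61.2  -28.6]
cap [0.556499   0.09425258 0.106     ] mark top [0.54722051 0.07715577 0.106     ] side [0.54889523 0.0753739  0.106     ]
cap side [0.55900379 0.09293668 0.106     ]
[0.26878976 0.56390533 0.21099983] 
 [[-0.     0.43   0.903]
 [-0.001  0.903 -0.43 ]
 [-1.    -0.001  0.   ]]
yaw of tool y 64.51648399394624
wrist cam in tool [-1.61252580e-01 -1.29762071e-04 -7.28663978e-02] 
 [[-0.002 -0.286  0.958]
 [ 1.    -0.001  0.001]
 [ 0.     0.958  0.286]]
move to [-0.95621569 -9.94694324 15.38293157]
move to [-0.95621569 -9.94694324 15.38293157]
```

```bash
cat >> h.py <<'E'
def plan(pos,yaw,n):
    """rows (tool fractions) to a tool-down pose with tool y at 'yaw' deg"""
    P,T=tool(); dn=np.array([0,0,-1.]); y=np.radians(yaw); Y=np.array([np.cos(y),np.sin(y),0]); G=np.c_[dn,Y,np.cross(dn,Y)]
    rv=R.from_matrix(T.T@G).as_rotvec(); step=R.from_rotvec(rv/n).as_matrix(); v=(np.array(pos)-P)/n; rows=[]
    for i in range(n): rows.append((T.T@v/.03).round(2).tolist()); T=T@step
    print('now',P.round(4),'rot',(np.degrees(rv)/n/6).round(3).tolist()); print(rows)
E
python3 -c "
from h import *
plan([.557,.095,.25],10,20)"
```

```text
now [0.2688 0.5639 0.211 ] rot [0.454, 0.0, 0.0]
[[-0.06, -0.5, 0.77], [-0.06, -0.46, 0.79], [-0.06, -0.42, 0.81], [-0.06, -0.38, 0.83], [-0.06, -0.34, 0.85], [-0.06, -0.3, 0.87], [-0.06, -0.26, 0.88], [-0.06, -0.22, 0.89], [-0.06, -0.18, 0.9], [-0.06, -0.13, 0.91], [-0.06, -0.09, 0.91], [-0.06, -0.05, 0.92], [-0.06, -0.0, 0.92], [-0.06, 0.04, 0.92], [-0.06, 0.08, 0.91], [-0.06, 0.13, 0.91], [-0.06, 0.17, 0.9], [-0.06, 0.21, 0.89], [-0.06, 0.25, 0.88], [-0.06, 0.3, 0.87]]
```

Request:
arm_command(delta_pos=[[-0.06,-0.5,0.77],[-0.06,-0.46,0.79],[-0.06,-0.42,0.81],[-0.06,-0.38,0.83],[-0.06,-0.34,0.85],[-0.06,-0.3,0.87],[-0.06,-0.26,0.88],[-0.06,-0.22,0.89],[-0.06,-0.18,0.9],[-0.06,-0.13,0.91]], rotation=[[0.45,0,0],[0.45,0,0],[0.45,0,0],[0.45,0,0],[0.45,0,0],[0.45,0,0],[0.45,0,0],[0.45,0,0],[0.45,0,0],[0.45,0,0]], gripper=-1)

```text
clock: 1.1
position: [0.4133, 0.322, 0.2264]
tool_rot: [-1.468, 1.564, -2.396]
force: [0.1, 0.3, 0.7]
grip_width: 0.0855
```

```bash
python3 -c "
from h import *
s=monitor.observe();print(s['clock'],np.round(s['qpos'],3))
plan([.557,.095,.25],10,10)"
```

```text
1.1 [-0.877  0.35   0.132  1.848 -0.055  0.955 -0.077]
now [0.4133 0.322  0.2264] rot [0.447, 0.002, 0.006]
[[-0.08, -0.07, 0.89], [-0.08, -0.03, 0.9], [-0.08, 0.01, 0.9], [-0.08, 0.05, 0.89], [-0.08, 0.1, 0.89], [-0.08, 0.14, 0.88], [-0.08, 0.18, 0.88], [-0.08, 0.22, 0.87], [-0.08, 0.26, 0.86], [-0.08, 0.3, 0.84]]
```

Request:
arm_command(delta_pos=[[-0.08,-0.07,0.89],[-0.08,-0.03,0.9],[-0.08,0.01,0.9],[-0.08,0.05,0.89],[-0.08,0.1,0.89],[-0.08,0.14,0.88],[-0.08,0.18,0.88],[-0.08,0.22,0.87],[-0.08,0.26,0.86],[-0.08,0.3,0.84]], rotation=[[0.45,0,0],[0.45,0,0],[0.45,0,0],[0.45,0,0],[0.45,0,0],[0.45,0,0],[0.45,0,0],[0.45,0,0],[0.45,0,0],[0.45,0,0]])

```text
clock: 2.1
position: [0.5581, 0.0825, 0.2502]
tool_rot: [-1.086, 1.56, -2.505]
force: [0.5, 0.2, 0.1]
grip_width: 0.0855
```

```bash
python3 -c "
from h import *
s=monitor.observe();print(s['clock'],np.round(s['qpos'],3))
w=optics.camera_params('wrist'); im=optics.grab_frame('wrist'); cv2.imwrite('pics/w1.png',im[...,::-1])
import json; json.dump({k:np.array(v).tolist() for k,v in w.items()},open('w1.json','w'))
plan([.557,.095,.25],10,3)
print(proj(w,[[.557,.095,.106],[.512,-.0915,.044],[.557,.095,.072]]))"
```

```text
2.1 [-0.497  0.406  0.334  1.723 -0.145  1.047  0.037]
now [0.5599 0.0781 0.2506] rot [-0.095, 0.022, 0.027]
[[0.01, -0.01, -0.19], [0.01, -0.0, -0.19], [0.01, -0.0, -0.19]]
[[318.41165662 163.83732827]
 [257.25416123 300.22099422]
 [318.48698952 156.91871118]]
```

View pics/w1.png

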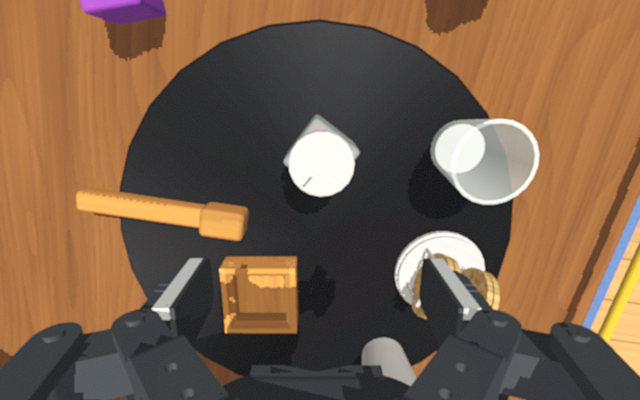

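The wrist view shows the cap at (321,164), against a predicted (318,164), so they agree. The stand spans about (220–298, 257–335). Next I'll line up over the jar and take a still crop of the stand and cap.

Request:
arm_command(delta_pos=[[0,0,-0.2],[0,0,-0.2],[0,0,-0.2],[0,0,0]], rotation=[[-0.09,0.02,0.03],[-0.09,0.02,0.03],[-0.09,0.02,0.03],[0,0,0]])

```text
clock: 2.55
position: [0.5562, 0.0977, 0.2497]
tool_rot: [1.416, 1.571, 0.021]
force: [-0.4, -0.4, 0.2]
grip_width: 0.0854
```

Run:
```python
from h import *
import json
w=optics.camera_params('wrist'); im=optics.grab_frame('wrist')[...,::-1]; cv2.imwrite('pics/w2.png',im)
json.dump({k:np.array(v).tolist() for k,v in w.items()},open('w2.json','w'))
print(monitor.observe()['clock'],monitor.observe()['force']); plan([.557,.095,.25],10,2)
b=(im.min(2)>205).astype(np.uint8); b[:, :270]=0;b[:,380:]=0;b[:90]=0;b[230:]=0
k=max(cv2.findContours(b,0,2)[0],key=cv2.contourArea); print(cv2.boundingRect(k)); h=k[:,0]
q=onz(w,h,.106)[:,:2].astype(np.float32); print('cap',cv2.fitEllipse(q))
s=proj(w,[[.512,-.0915,.044]])[0].astype(int); print(s)
x,y=s[0]-60,s[1]-60; A=cv2.resize(im[y:y+120,x:x+120],(480,480),interpolation=cv2.INTER_CUBIC)
T=cv2.imread('pics/top0.png')[190:250,370:430]; B=cv2.resize(T,(320,320),interpolation=cv2.INTER_CUBIC)
B=cv2.copyMakeBorder(B,0,160,0,0,0); cv2.imwrite('pics/crop2.png',np.hstack([A,B])); print(x,y)
```

```text
2.6 [-0.75438294 -0.48175249 -0.62989185]
now [0.5563 0.0974 0.2497] rot [0.005, 0.001, -0.0]
[[-0.0, 0.0, 0.04], [-0.0, 0.0, 0.04]]
(287, 150, 65, 63)
cap ((0.559386134147644, 0.09516934305429459), (0.05651628598570824, 0.056742113083601), 93.6954574584961)
[251 311]
191 251
```

View pics/crop2.png

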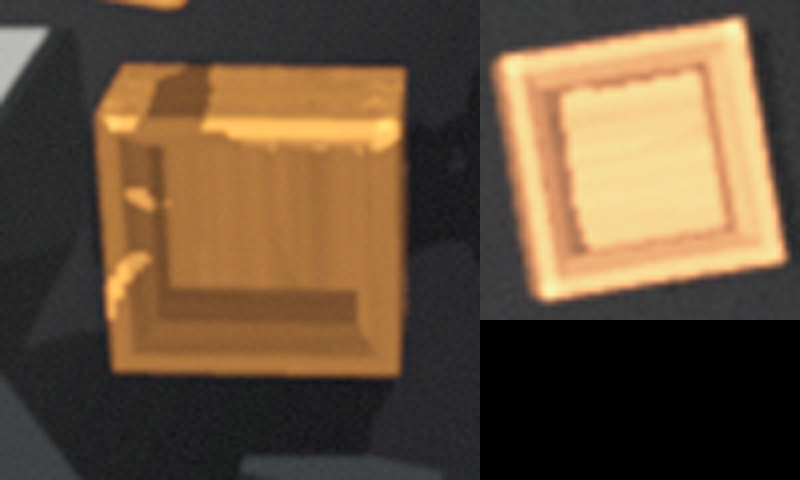

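Run:
```python
from h import *
import json
w=json.load(open('w2.json')); c=optics.camera_params('top')
def rep(n,cam,uv):
    p=onz(cam,uv,.044)[:,:2]; e=np.roll(p,-1,0)-p; print(n,p.round(4).tolist(),'mean',p.mean(0).round(4),np.hypot(*e.T).round(4),(np.degrees(np.arctan2(e[:,1],e[:,0]))%90).round(1))
rep('wrist',w,[(191+a/4,251+b/4) for a,b in [(97,114),(406,118),(402,375),(112,375)]])
rep('top',c,[(370+(a-480)/5.333,190+b/5.333) for a,b in [(493,60),(742,17),(787,260),(540,300)]])
rep('topc',c,[(370+(a-480)/5.333,190+b/5.333) for a,b in [(507,62),(742,18),(787,260),(552,298)]])
plan([.558,.095,.091],10,6)
```

```text
wrist [[0.4646, -0.0559], [0.5533, -0.0415], [0.566, -0.1297], [0.4778, -0.1453]] mean [ 0.5154 -0.0931] [0.0898 0.0891 0.0896 0.0904] [ 9.2  8.2 10.   8.3]
top [[0.5475, -0.0399], [0.5631, -0.1307], [0.4751, -0.1454], [0.4609, -0.0561]] mean [ 0.5116 -0.093 ] [0.0921 0.0892 0.0905 0.0881] [ 9.8  9.5  9.1 10.6]
topc [[0.5467, -0.045], [0.5627, -0.1307], [0.4751, -0.1454], [0.4616, -0.0604]] mean [ 0.5115 -0.0954] [0.0872 0.0888 0.0861 0.0865] [10.6  9.5  9.1 10.2]
now [0.5563 0.0974 0.2497] rot [0.002, 0.0, -0.0]
[[0.88, 0.01, 0.01], [0.88, 0.01, 0.01], [0.88, 0.01, 0.01], [0.88, 0.01, 0.01], [0.88, 0.01, 0.01], [0.88, 0.01, 0.01]]
```

Request:
arm_command(delta_pos=[[0.8,0.04,0.05],[0.8,0.04,0.04],[0.8,0,0],[0.8,0,0],[0.8,0,0],[0.7,0,0],[0.4,0,0],[0,0,0]], rotation=[[0,0,0],[0,0,0],[0,0,0],[0,0,0],[0,0,0],[0,0,0],[0,0,0],[0,0,0]])

```text
clock: 3.4
position: [0.5591, 0.0991, 0.0925]
tool_rot: [1.906, 1.568, 0.518]
force: [0.0, -0.1, 0.0]
grip_width: 0.0856
```

```bash
python3 -c "
from h import *
plan([.559,.095,.091],10,1)"
```

```text
now [0.5591 0.0991 0.0925] rot [0.076, -0.01, -0.028]
[[0.05, -0.03, 0.13]]
```

Request:
arm_command(delta_pos=[[0.05,-0.03,0.13],[0,0,0]], rotation=[[0.08,-0.01,-0.03],[0,0,0]])

```text
clock: 3.6
position: [0.5595, 0.095, 0.0922]
tool_rot: [1.554, 1.57, 0.157]
force: [-0.3, 0.1, -0.7]
grip_width: 0.0852
```

```bash
python3 -c "
from h import *
plan([.559,.095,.091],10,1)"
```

```text
now [0.5595 0.095  0.0922] rot [-0.008, 0.0, -0.008]
[[0.04, -0.02, -0.0]]
```

Positioned. I'll close on the cap now.

Request:
arm_command(delta_pos=[[0.03,0,0],[0,0,0],[0,0,0],[0,0,0],[0,0,0],[0,0,0],[0,0,0],[0,0,0]], rotation=[[0,0,0],[0,0,0],[0,0,0],[0,0,0],[0,0,0],[0,0,0],[0,0,0],[0,0,0]], gripper=1, grip_force=80)

```text
clock: 4.4
position: [0.5608, 0.0954, 0.0937]
tool_rot: [1.707, 1.566, 0.31]
force: [-0.2, -0.3, -0.4]
grip_width: -0.0
```

```bash
python3 -c "
from h import *
s=monitor.observe();print(s['grip_width'],s['force'])
plan([.559,.095,.16],10,3)"
```

```text
-2.9257856285334957e-05 [-0.17137739 -0.32236768 -0.44152643]
now [0.5608 0.0954 0.0937] rot [-0.003, -0.002, -0.015]
[[-0.74, -0.02, 0.0], [-0.74, -0.02, 0.0], [-0.74, -0.02, 0.0]]
```

The gripper shut fully with nothing between the fingers. I'll look before doing anything else.

Run:
```python
from h import *
a=optics.grab_frame('side')[...,::-1]; cv2.imwrite('pics/s3.png',a); t=optics.grab_frame('top')[...,::-1]; cv2.imwrite('pics/t3.png',t)
w=optics.grab_frame('wrist')[...,::-1]; cv2.imwrite('pics/w3.png',w)
A=cv2.resize(a[130:290,230:430],(400,320),interpolation=cv2.INTER_CUBIC); B=cv2.resize(t[110:270,230:430],(400,320),interpolation=cv2.INTER_CUBIC)
C=cv2.resize(w,(400,250))
cv2.imwrite('pics/v3.png',np.vstack([np.hstack([A,B]),np.hstack([C,C*0])]))
```

```text
(no output)
```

View pics/v3.png

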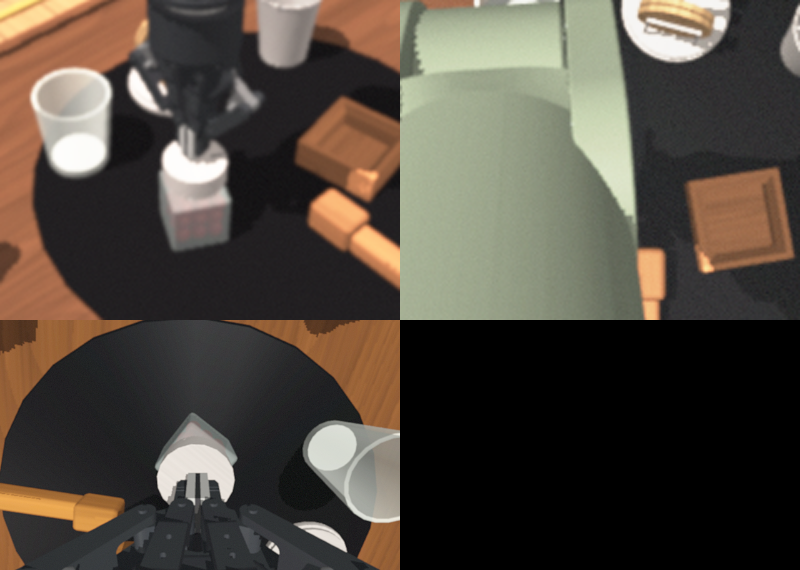

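```bash
python3 - <<'E'
from h import *
w=optics.camera_params('wrist'); c=optics.camera_params('side'); P,T=tool()
im=cv2.imread('pics/w3.png'); 
for z in (.08,.106): print(z,'wrist cap',onz(w,[(313,256)],z),'side cap',onz(c,[(230+194/2,130+160/2)],z))
print('tcp,tip in side crop',(proj(c,[P,P+T@[.014,0,0],P-T@[.005,0,0]])-[230,130])*2)
print('in wrist crop',proj(w,[P,P+T@[.014,0,0]])/1.6+[0,320])
print(P,T.round(3), w['origin'])
o1,d1=ray(w,[(313,256)]);o2,d2=ray(c,[(327,210)])
A=np.c_[d1[0],-d2[0]]; s=np.linalg.lstsq(A,o2-o1,rcond=None)[0]; print('tri',o1+s[0]*d1[0],o2+s[1]*d2[0])
E
python3 - <<'E'
import cv2,numpy as np
a=cv2.imread('pics/s3.png')[160:260,290:370]; w=cv2.imread('pics/w3.png')[150:310,240:400]
cv2.imwrite('pics/v4.png',np.hstack([cv2.resize(a,(400,500),interpolation=2),cv2.resize(w,(400,500),interpolation=2)]))
E
```

```text
0.08 wrist cap [[0.56128909 0.0831676  0.08      ]] side cap [[0.57675343 0.07752781 0.08      ]]
0.106 wrist cap [[0.55921705 0.09559041 0.106     ]] side cap [[0.55839067 0.09506197 0.106     ]]
tcp,tip in side crop [[191.81105308 168.20659027]
 [191.63543017 178.65955351]
 [191.87487447 164.40798211]]
in wrist crop [[197.56068496 473.67945914]
 [197.54204834 466.88444409]]
[0.56077453 0.09540863 0.09372328] [[ 0.004  0.985  0.173]
 [ 0.001  0.173 -0.985]
 [-1.     0.005 -0.001]] [0.54733974 0.16680035 0.25503707]
tri [0.55932262 0.09495745 0.10467528] [0.55913301 0.09435313 0.10494891]
```

View pics/v4.png

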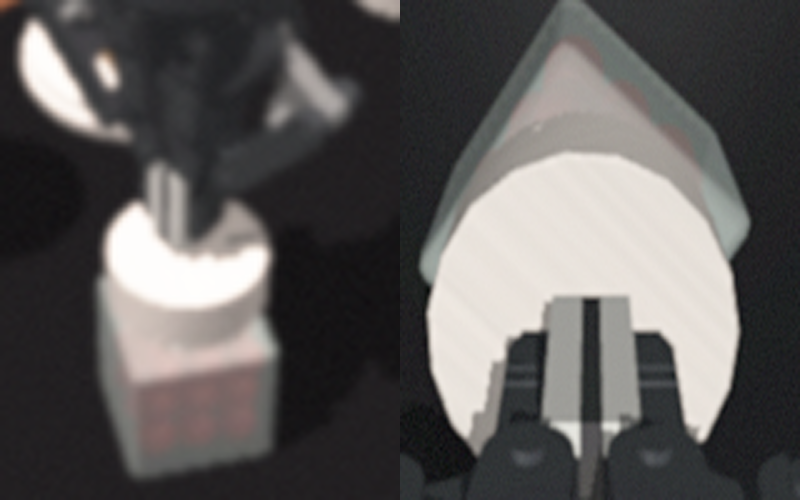

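Both cameras put the cap where expected, centred at (0.559, 0.095) with its top at z≈0.105. The shut fingertips hover just above it: the side view shows them at px (325,209), about z=0.107. That is about 27 mm higher than TCP−14 mm. I'll check this with a gentle touch of the shut fingers on the cap top.

Request:
arm_command(delta_pos=[[0.05,0,0],[0,0,0]], rotation=[[0,0,0],[0,0,0]])

```text
clock: 4.75
position: [0.5608, 0.0954, 0.0921]
tool_rot: [1.711, 1.566, 0.314]
force: [0.5, -0.1, 0.2]
grip_width: -0.0004
```

Request:
arm_command(delta_pos=[[0.05,0,0],[0,0,0]], rotation=[[0,0,0],[0,0,0]])

```text
clock: 4.95
position: [0.5607, 0.0954, 0.0904]
tool_rot: [1.702, 1.566, 0.305]
force: [-0.2, -0.3, 0.1]
grip_width: 0.0001
```

Request:
arm_command(delta_pos=[[0.05,0,0],[0,0,0],[0.05,0,0],[0,0,0]], rotation=[[0,0,0],[0,0,0],[0,0,0],[0,0,0]])

```text
clock: 5.35
position: [0.5607, 0.0954, 0.087]
tool_rot: [1.7, 1.566, 0.303]
force: [-0.2, 0.0, 0.1]
grip_width: -0.0
```

Request:
arm_command(delta_pos=[[0.06,0,0],[0,0,0],[0.06,0,0],[0,0,0]], rotation=[[0,0,0],[0,0,0],[0,0,0],[0,0,0]])

```text
clock: 5.75
position: [0.5624, 0.0955, 0.0868]
tool_rot: [1.774, 1.562, 0.377]
force: [-3.0, -0.7, 3.7]
grip_width: 0.0001
```

Contact came at TCP z≈0.087 with about 4 N. So the shut tips sit at TCP+19 mm, not TCP−14 mm, and I'll use this measured offset from here. The grasp then needs TCP z≈0.055, which puts the tips at about 0.079 at 58 mm opening.

Request:
arm_command(delta_pos=[[-0.2,0,0],[0,0,0],[0,0,0],[0,0,0],[0,0,0],[0,0,0],[0,0,0]], rotation=[[0,0,0],[0,0,0],[0,0,0],[0,0,0],[0,0,0],[0,0,0],[0,0,0]], gripper=-1)

```text
clock: 6.45
position: [0.5623, 0.0956, 0.0929]
tool_rot: [1.772, 1.562, 0.374]
force: [-0.3, 0.2, -0.2]
grip_width: 0.0854
```

Run:
```python
from h import *
w=optics.camera_params('wrist'); im=optics.grab_frame('wrist')[...,::-1]; cv2.imwrite('pics/w5.png',im)
b=(im.min(2)>190).astype(np.uint8); b[:, :230]=0;b[:,400:]=0;b[:90]=0;b[330:]=0
k=max(cv2.findContours(b,0,2)[0],key=cv2.contourArea); print(cv2.boundingRect(k))
q=onz(w,k[:,0],.106)[:,:2].astype(np.float32); print('cap',cv2.fitEllipse(q), cv2.minEnclosingCircle(q))
plan([.559,.095,.055],10,3); print(monitor.observe()['grip_width'],monitor.observe()['force'])
```

```text
(249, 199, 124, 113)
cap ((0.559833288192749, 0.09514491260051727), (0.05594692379236221, 0.05604714900255203), 142.99209594726562) ((0.5597735047340393, 0.09509864449501038), 0.028525272384285927)
now [0.5623 0.0956 0.0929] rot [-0.004, -0.005, -0.027]
[[0.42, -0.04, 0.0], [0.42, -0.04, 0.0], [0.42, -0.04, 0.0]]
0.08551765391105477 [-0.58658346  0.5284538   0.9137431 ]
```

Request:
arm_command(delta_pos=[[0.3,-0.04,0],[0.3,-0.04,0],[0.3,0,0],[0.3,0,0],[0,0,0]], rotation=[[0,-0.01,-0.03],[0,-0.01,-0.03],[0,0,-0.02],[0,0,0],[0,0,0]])

```text
clock: 7.0
position: [0.5593, 0.0952, 0.0528]
tool_rot: [-1.284, 1.569, -2.681]
force: [-0.5, -1.0, 0.3]
grip_width: 0.0853
```

```bash
python3 -c "
from h import *
plan([.5598,.095,.055],10,1); print(monitor.observe()['force'])
a=optics.grab_frame('side')[...,::-1]; cv2.imwrite('pics/s6.png',a)
cv2.imwrite('pics/v6.png',cv2.resize(a[150:260,270:390],(600,550),interpolation=2))"
```

```text
now [0.5593 0.0952 0.0528] rot [-0.012, 0.006, 0.02]
[[-0.07, 0.02, 0.01]]
[-0.54892534 -0.97067284  0.30324097]
```

View pics/v6.png

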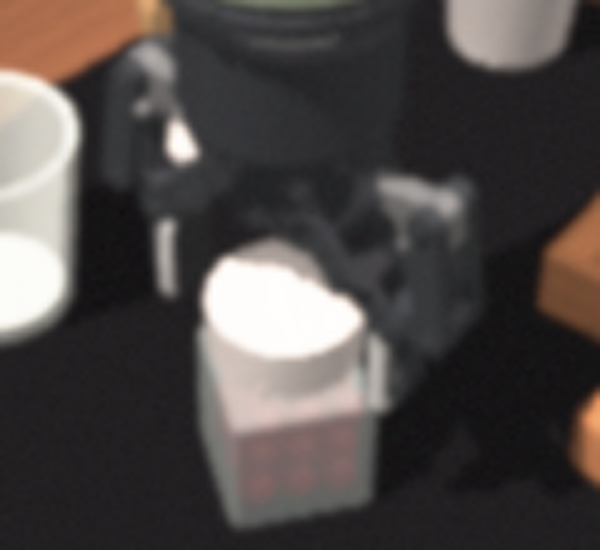

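The fingers now flank the cap, with the right tip at crop (385,408) near the rim level and clear of the shoulder. I'll raise 2 mm and close.

Request:
arm_command(delta_pos=[[-0.07,0.02,0],[0,0,0],[0,0,0],[0,0,0],[0,0,0],[0,0,0]], rotation=[[-0.01,0,0.02],[0,0,0],[0,0,0],[0,0,0],[0,0,0],[0,0,0]], gripper=1, grip_force=80)

```text
clock: 7.65
position: [0.5602, 0.0952, 0.0566]
tool_rot: [1.176, 1.57, -0.22]
force: [0.2, -0.7, -4.4]
grip_width: 0.0562
```

```bash
python3 -c "
from h import *
s=monitor.observe();print(s['grip_width'],s['force'],s['moment'])
plan([.5598,.095,.12],10,4)"
```

```text
0.056221948086006564 [ 0.18958339 -0.65217315 -4.41768894] [0.02505611 0.00014212 0.01438065]
now [0.5602 0.0952 0.0566] rot [-0.001, 0.001, -0.003]
[[-0.53, -0.0, 0.0], [-0.53, -0.0, 0.0], [-0.53, -0.0, 0.0], [-0.53, -0.0, 0.0]]
```

Request:
arm_command(delta_pos=[[-0.3,0,0],[-0.5,0,0],[-0.6,0,0],[-0.6,0,0],[0,0,0]], rotation=[[0,0,0],[0,0,0],[0,0,0],[0,0,0],[0,0,0]])

```text
clock: 8.15
position: [0.5597, 0.0949, 0.1201]
tool_rot: [0.07, 1.57, -1.327]
force: [-0.6, 0.2, -4.7]
grip_width: 0.0562
```

```bash
python3 -c "
from h import *
s=monitor.observe();print(s['grip_width'],s['force'],s['moment'])
plan([.5155,-.0935,.12],-42.3,12)"
```

```text
0.05618404698288549 [-0.56958726  0.17376145 -4.71406575] [0.0517333  0.00447198 0.01132706]
now [0.5597 0.0949 0.1201] rot [0.726, 0.001, -0.0]
[[0.0, -0.21, 0.49], [0.0, -0.17, 0.51], [0.0, -0.13, 0.52], [0.0, -0.09, 0.53], [0.0, -0.05, 0.53], [0.0, -0.01, 0.54], [0.0, 0.03, 0.54], [0.0, 0.07, 0.53], [0.0, 0.11, 0.53], [0.0, 0.15, 0.52], [0.0, 0.19, 0.5], [0.0, 0.22, 0.49]]
```

Request:
arm_command(delta_pos=[[0,-0.21,0.49],[0,-0.17,0.51],[0,-0.13,0.52],[0,-0.09,0.53],[0,-0.05,0.53],[0,-0.01,0.54],[0,0.03,0.54],[0,0.07,0.53],[0,0.11,0.53],[0,0.15,0.52]], rotation=[[0.73,0,0],[0.73,0,0],[0.73,0,0],[0.73,0,0],[0.73,0,0],[0.73,0,0],[0.73,0,0],[0.73,0,0],[0.73,0,0],[0.73,0,0]])

```text
clock: 9.15
position: [0.5184, -0.0647, 0.1159]
tool_rot: [-0.866, 1.568, -3.052]
force: [0.7, 0.3, -4.9]
grip_width: 0.0561
```

```bash
python3 -c "
from h import *
s=monitor.observe();print(s['force'],s['qpos'])
plan([.5155,-.0935,.12],-42.3,3)"
```

```text
[ 0.72155605  0.25413993 -4.94970657] [-0.34167158  0.54607544  0.48368062  1.97206419 -0.37691807  0.7142791
 -0.2435276 ]
now [ 0.5184 -0.0647  0.1159] rot [0.392, 0.006, 0.006]
[[-0.05, 0.16, 0.28], [-0.05, 0.17, 0.27], [-0.05, 0.18, 0.27]]
```

Request:
arm_command(delta_pos=[[-0.05,0.16,0.28],[-0.05,0.17,0.27],[-0.05,0.18,0.27],[0,0,0],[0,0,0]], rotation=[[0.39,0,0],[0.39,0,0],[0.39,0,0],[0,0,0],[0,0,0]])

```text
clock: 9.65
position: [0.5148, -0.0963, 0.1198]
tool_rot: [-0.57, 1.567, -2.888]
force: [0.4, 0.6, -4.9]
grip_width: 0.0562
```

Run:
```python
from h import *
import json
plan([.5155,-.0935,.12],-42.3,1)
w=optics.camera_params('wrist'); im=optics.grab_frame('wrist')[...,::-1]; cv2.imwrite('pics/w7.png',im)
json.dump({k:np.array(v).tolist() for k,v in w.items()},open('w7.json','w'))
s=optics.grab_frame('side')[...,::-1]; cv2.imwrite('pics/s7.png',s)
A=cv2.resize(im[130:330,220:420],(400,400),interpolation=2); B=cv2.resize(s[140:240,360:460],(400,400),interpolation=2)
cv2.imwrite('pics/v7.png',np.hstack([A,B]))
```

```text
now [ 0.5148 -0.0963  0.1198] rot [-0.079, 0.03, 0.02]
[[-0.01, -0.05, -0.08]]
```

View pics/v7.png

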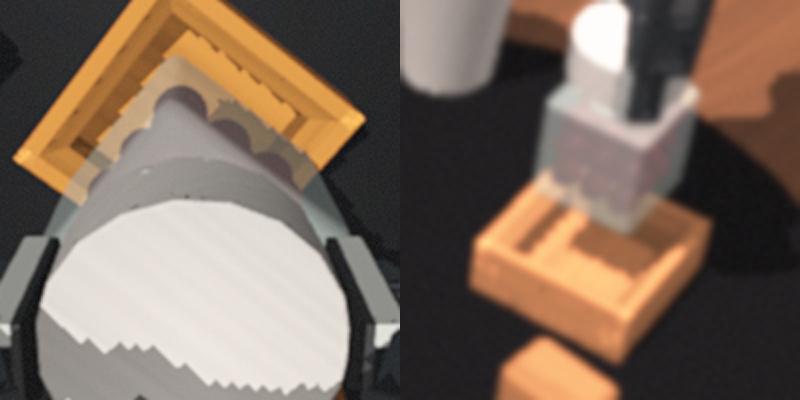

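Run:
```python
from h import *
import json
w=json.load(open('w7.json')); P,T=tool()
p=onz(w,[(227.5,209),(401,190)],.044); print('stand corners',p[:,:2],'diag',np.hypot(*(p[1]-p[0])[:2]),'mid',p.mean(0)[:2],'yaw',(np.degrees(np.arctan2(*(p[1]-p[0])[[1,0]]))+45)%90)
b=onz(w,[(220+178/2,130+57/2)],.0752); print('jar far bottom corner',b, 'rel',b[0,:2]-P[:2])
d=(b[0,:2]-P[:2]);print('len',np.hypot(*d),'yaw',(np.degrees(np.arctan2(d[1],d[0]))+45)%90)
# cap now
im=cv2.imread('pics/w7.png'); m=(im.min(2)>190).astype(np.uint8); k=max(cv2.findContours(m,0,2)[0],key=cv2.contourArea)
q=k[:,0]; q=q[q[:,1]<265]; e=onz(w,q,.0755+.094)[:,:2].astype(np.float64)
A=np.c_[2*e,np.ones(len(e))]; s=np.linalg.lstsq(A,(e**2).sum(1),rcond=None)[0]; print('cap circ',s[:2],np.sqrt(s[2]+s[:2]@s[:2]))
plan([.5155,-.0935,.08],-42.3,3)
```

```text
stand corners [[ 0.46439707 -0.05807635]
 [ 0.56320796 -0.13044787]] diag 0.12247950402199492 mid [ 0.51380251 -0.09426211] yaw 8.780037956379395
jar far bottom corner [[ 0.5357713  -0.06718052  0.0752    ]] rel [0.0209994 0.0289969]
len 0.03580215989069985 yaw 9.088144226221402
cap circ [ 0.51497524 -0.09596992] 0.02788258972948315
now [ 0.5148 -0.0962  0.1198] rot [-0.025, 0.01, 0.006]
[[0.44, -0.01, -0.03], [0.44, -0.01, -0.03], [0.44, -0.01, -0.03]]
```

The jar and stand yaws agree at about 9°, and the jar is about 2 mm off centre. I'll correct that and lower.

Request:
arm_command(delta_pos=[[0.2,-0.03,-0.025],[0.3,-0.03,-0.025],[0.3,0,0],[0.3,0,0],[0,0,0]], rotation=[[-0.03,0.01,0.01],[-0.03,0.01,0.01],[0,0,0],[0,0,0],[0,0,0]])

```text
clock: 10.25
position: [0.5142, -0.092, 0.0832]
tool_rot: [-0.742, 1.569, -3.049]
force: [0.3, 0.6, -5.5]
grip_width: 0.0564
```

```bash
python3 -c "
from h import *
s=monitor.observe();print(s['force'],s['moment'])
plan([.5145,-.0938,.066],-42.3,1)"
```

```text
[ 0.31822091  0.58154583 -5.53555227] [0.00098201 0.057758   0.02705391]
now [ 0.5142 -0.092   0.0832] rot [0.024, 0.009, 0.009]
[[0.57, 0.05, 0.04]]
```

Request:
arm_command(delta_pos=[[0.15,0.05,0.04],[0.15,0,0],[0.15,0,0],[0,0,0]], rotation=[[0.02,0.01,0.01],[0,0,0],[0,0,0],[0,0,0]])

```text
clock: 10.65
position: [0.5146, -0.0943, 0.0684]
tool_rot: [1.223, 1.57, -1.087]
force: [-0.5, 0.6, -5.4]
grip_width: 0.0563
```

Request:
arm_command(delta_pos=[[0.06,0,0],[0,0,0],[0.05,0,0],[0,0,0]], rotation=[[0,0,0],[0,0,0],[0,0,0],[0,0,0]])

```text
clock: 11.05
position: [0.5149, -0.0944, 0.0652]
tool_rot: [2.017, 1.57, -0.293]
force: [0.5, -0.7, -5.4]
grip_width: 0.0562
```

Request:
arm_command(delta_pos=[[0.05,0,0],[0,0,0]], rotation=[[0,0,0],[0,0,0]])

```text
clock: 11.25
position: [0.5153, -0.0941, 0.0644]
tool_rot: [2.619, 1.569, 0.31]
force: [-2.2, 0.7, 1.4]
grip_width: 0.0567
```

Contact at TCP z=0.0644, against 0.0645 predicted, so the jar is seated on the well floor. Now I'll turn it anticlockwise (negative about tool x).

Request:
arm_command(delta_pos=[[0,0,0],[0,0,0],[0,0,0],[0,0,0],[0,0,0],[0,0,0],[0,0,0]], rotation=[[0,0,0],[0,0,0],[-0.4,0,0],[-0.5,0,0],[-0.5,0,0],[-0.5,0,0],[0,0,0]], gripper=1, grip_force=100)

```text
clock: 11.95
position: [0.5155, -0.0943, 0.0648]
tool_rot: [2.309, 1.568, 0.205]
force: [-0.4, 1.2, -0.7]
grip_width: 0.056
```

```bash
python3 -c "
from h import *
s=monitor.observe();P,T=tool();print(s['force'].round(2) if hasattr(s['force'],'round') else s['force'],np.round(s['moment'],3),s['grip_width'],P,'yaw',np.degrees(np.arctan2(T[1,1],T[0,1])),'tilt',T[:,0],s['qpos'][6])"
```

```text
[-0.41  1.18 -0.72] [0.167 0.05  0.053] 0.05601264447867589 [ 0.51546319 -0.09425397  0.06481586] yaw -30.553578175698416 tilt [ 2.55951789e-03  5.33134791e-04 -9.99996582e-01] -0.08224298323119351
```

Request:
arm_command(delta_pos=[[0,0,0],[0,0,0],[0,0,0],[0,0,0],[0,0,0]], rotation=[[-0.5,0,0],[-0.5,0,0],[-0.5,0,0],[-0.5,0,0],[-0.5,0,0]])

```text
clock: 12.45
position: [0.5153, -0.0939, 0.0651]
tool_rot: [2.383, 1.568, 0.539]
force: [-3.1, 1.7, 2.5]
grip_width: 0.0563
```

```bash
cat > st.py <<'E'
from h import *
s=monitor.observe();P,T=tool();print(s['clock'],np.round(s['force'],2),np.round(s['moment'],3),round(s['grip_width'],4),P.round(4),'yaw',np.degrees(np.arctan2(T[1,1],T[0,1])).round(2),'tilt',T[:2,0].round(4),s['qpos'][6].round(3))
E
python3 st.py
```

```text
12.45 [-3.06  1.67  2.52] [ 0.278  0.538 -0.338] 0.0563 [ 0.5153 -0.0939  0.0651] yaw -15.65 tilt [0.0023 0.0014] 0.108
```

Request:
arm_command(delta_pos=[[0,0,0],[0,0,0],[0,0,0],[0,0,0],[0,0,0],[0,0,0]], rotation=[[-0.5,0,0],[-0.5,0,0],[-0.5,0,0],[-0.5,0,0],[-0.5,0,0],[-0.5,0,0]])

```text
clock: 13.05
position: [0.515, -0.0936, 0.0657]
tool_rot: [2.452, 1.568, 0.922]
force: [-2.4, 1.7, 3.7]
grip_width: 0.0563
```

```bash
python3 st.py
```

```text
13.05 [-2.41  1.65  3.71] [ 0.325  0.525 -0.265] 0.0563 [ 0.515  -0.0936  0.0657] yaw 2.34 tilt [0.002  0.0026] 0.338
```

Request:
arm_command(delta_pos=[[0,0,0],[0,0,0],[0,0,0]], rotation=[[-0.5,0,0],[-0.5,0,0],[-0.5,0,0]])

```text
clock: 13.35
position: [0.515, -0.0937, 0.0667]
tool_rot: [2.286, 1.567, 0.913]
force: [-4.4, 0.5, 12.5]
grip_width: 0.0559
```

```bash
python3 st.py
```

```text
13.35 [-4.36  0.5  12.53] [ 0.06   0.994 -0.069] 0.0559 [ 0.515  -0.0937  0.0667] yaw 11.35 tilt [0.0023 0.003 ] 0.453
```

The thread has let go: the moment dropped from 0.27 to 0.07 N m and the seal is pushing up with about 12 N. I'll go about 14° further, into the lift-off window and well short of the stop.

Request:
arm_command(delta_pos=[[0,0,0],[0,0,0],[0,0,0],[0,0,0],[0,0,0]], rotation=[[-0.5,0,0],[-0.5,0,0],[-0.5,0,0],[-0.4,0,0],[0,0,0]])

```text
clock: 13.85
position: [0.5146, -0.094, 0.0672]
tool_rot: [2.292, 1.567, 1.118]
force: [-1.5, 0.2, -0.4]
grip_width: 0.056
```

```bash
python3 st.py
```

```text
13.85 [-1.47  0.22 -0.42] [0.077 0.284 0.008] 0.056 [ 0.5146 -0.094   0.0672] yaw 22.75 tilt [0.0016 0.0033] 0.601
```

Request:
arm_command(delta_pos=[[-0.06,0,0],[-0.06,0,0],[-0.1,0,0],[0,0,0]], rotation=[[0,0,0],[0,0,0],[0,0,0],[0,0,0]])

```text
clock: 14.25
position: [0.5147, -0.094, 0.0744]
tool_rot: [2.271, 1.567, 1.092]
force: [-1.8, -0.1, 0.1]
grip_width: 0.0562
```

```bash
python3 st.py; python3 -c "
from h import *
plan([.5146,-.094,.0995],22.7,4)"
```

```text
14.25 [-1.84 -0.1   0.06] [0.155 0.302 0.006] 0.0562 [ 0.5147 -0.094   0.0744] yaw 22.42 tilt [0.0017 0.0032] 0.594
now [ 0.5147 -0.094   0.0744] rot [-0.012, -0.006, -0.007]
[[-0.21, 0.0, -0.0], [-0.21, 0.0, -0.0], [-0.21, 0.0, -0.0], [-0.21, -0.0, -0.0]]
```

Request:
arm_command(delta_pos=[[-0.2,0,0],[-0.21,0,0],[-0.21,0,0],[-0.21,0,0],[0,0,0]], rotation=[[0,-0.01,-0.01],[0,-0.01,-0.01],[0,-0.01,0],[0,0,0],[0,0,0]])

```text
clock: 14.75
position: [0.5156, -0.0942, 0.1024]
tool_rot: [0.81, 1.567, -0.37]
force: [0.1, 0.4, -1.4]
grip_width: 0.0559
```

```bash
python3 st.py
python3 - <<'E'
from h import *
import json
plan([.5146,-.094,.0995],22.7,1)
w=optics.camera_params('wrist');json.dump({k:np.array(v).tolist() for k,v in w.items()},open('w9.json','w'))
im=optics.grab_frame('wrist')[...,::-1]; cv2.imwrite('pics/w9.png',im)
s=optics.grab_frame('side')[...,::-1]; cv2.imwrite('pics/s9.png',s)
A=cv2.resize(im[130:330,220:420],(400,400),interpolation=2); B=cv2.resize(s[140:240,360:460],(400,400),interpolation=2)
cv2.imwrite('pics/v9.png',np.hstack([A,B]))
E
```

```text
14.75 [ 0.11  0.42 -1.41] [ 0.04  -0.     0.014] 0.0559 [ 0.5156 -0.0942  0.1024] yaw 22.38 tilt [ 0.0031 -0.0012] 0.58
now [ 0.5156 -0.0942  0.1024] rot [-0.054, 0.022, -0.023]
[[0.09, -0.03, -0.02]]
```

View pics/v9.png

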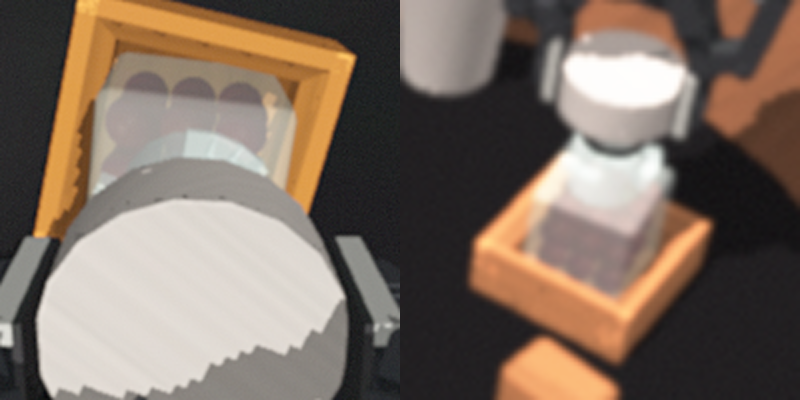

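The cap is off and held between the fingers. The jar is down in the well, with its neck at side crop (615,170) directly below. I'll check the mouth centring numerically.

```bash
python3 - <<'E'
from h import *
import json
w=json.load(open('w9.json')); cs=optics.camera_params('side'); P,T=tool()
f=lambda a,b:(220+a/2,130+b/2)
L,Rr,F1,F2=onz(w,[f(92,140),f(296,140),f(125,53),f(262,66)],.080)[:,:2]
u=(F2-F1)/np.hypot(*(F2-F1)); n=np.array([-u[1],u[0]]); 
if n@(P[:2]-F1)<0:n=-n
print('yaw',np.degrees(np.arctan2(u[1],u[0]))%90,'width',(Rr-L)@u)
c=F1+n*.028; c=c+u*(((L+Rr)/2-c)@u); print('jar centre est',c,'tcp',P)
# side: neck left/right at crop rows ~175
g=lambda a,b:(360+(a-400)/4,140+b/4)
ax=proj(cs,[[P[0],P[1],z] for z in (.128,.108,.09)]); print('axis in side crop',(ax-[360,140])*4+[400,0])
E
python3 - <<'E'
import cv2
s=cv2.imread('pics/s9.png')[145:225,385:445]; cv2.imwrite('pics/v10.png',cv2.resize(s,(450,600),interpolation=2))
E
```

```text
yaw 16.83752573563392 width 0.05514587811051184
jar centre est [ 0.51143667 -0.08402793] tcp [ 0.515171   -0.09414661  0.10153849]
axis in side crop [[614.97500891 105.8100599 ]
 [608.69843863 137.1699483 ]
 [603.22910961 164.49658377]]
```

View pics/v10.png

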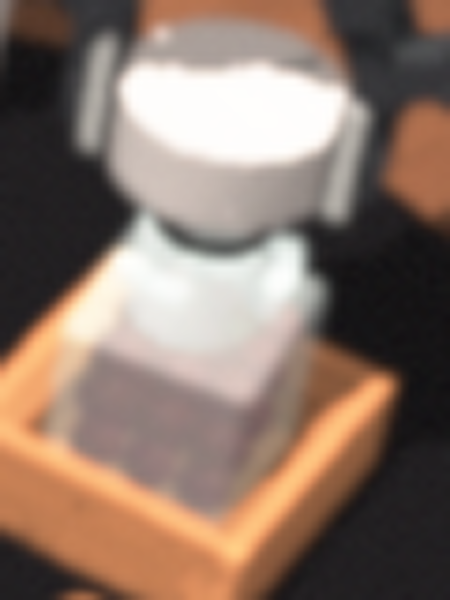

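Run:
```python
from h import *
import json
w=json.load(open('w9.json')); P=np.array([.5152,-.0941,.1015])
f=lambda a,b:(220+a/2,130+b/2)
s=onz(w,[f(80,0),f(355,55),f(38,235)],.044)[:,:2]; print('stand corners',s.round(4),np.hypot(*(s[1]-s[0])),'centre from diag',(s[1]+s[2])/2)
g=lambda p:((proj(w,p)-[220,130])*2).round(0).tolist()
t=np.linspace(0,2*np.pi,9)[:-1]
for c in ([.5145,-.094],[.513,-.091]):
    C=np.array([*c,0]); 
    for n,z,r in (('mouth',.108,.0185),('neckbase',.08,.0185)): print(c,n,g([C+[r*np.cos(a),r*np.sin(a),z] for a in t]))
    for n,z in (('shoulder',.08),('bottom',.02)): print(n,g([C+[.0396*np.cos(a),.0396*np.sin(a),z] for a in np.radians(16+45+90*np.arange(4))]))
```

```text
stand corners [[ 0.4647 -0.0602]
 [ 0.5502 -0.0434]
 [ 0.4781 -0.1395]] 0.08715118669175007 centre from diag [ 0.51413864 -0.09145015]
[0.5145, -0.094] mouth [[259.0, 266.0], [260.0, 212.0], [218.0, 172.0], [158.0, 172.0], [116.0, 212.0], [118.0, 266.0], [160.0, 303.0], [217.0, 303.0]]
[0.5145, -0.094] neckbase [[249.0, 220.0], [250.0, 172.0], [214.0, 137.0], [162.0, 138.0], [126.0, 173.0], [128.0, 220.0], [164.0, 252.0], [214.0, 252.0]]
shoulder [[304.0, 110.0], [95.0, 88.0], [81.0, 277.0], [274.0, 295.0]]
bottom [[277.0, 67.0], [117.0, 49.0], [105.0, 199.0], [255.0, 214.0]]
[0.513, -0.091] mouth [[258.0, 253.0], [260.0, 199.0], [217.0, 158.0], [156.0, 159.0], [115.0, 199.0], [117.0, 254.0], [159.0, 291.0], [216.0, 290.0]]
[0.513, -0.091] neckbase [[249.0, 209.0], [250.0, 161.0], [214.0, 126.0], [161.0, 126.0], [125.0, 161.0], [127.0, 209.0], [163.0, 242.0], [213.0, 241.0]]
shoulder [[303.0, 98.0], [94.0, 75.0], [80.0, 266.0], [273.0, 285.0]]
bottom [[277.0, 57.0], [116.0, 40.0], [104.0, 190.0], [255.0, 206.0]]
```

Resolved: the far edge I picked was the jar's underside seen through the glass. The predictions for a fully seated jar at (0.5145, −0.094) match the picture: underside corners at (117,49) and (277,67), neck base at (188,132). So the jar is fully down and the cap is centred within about 1 mm. A last small lowering and levelling follows.

Request:
arm_command(delta_pos=[[0.09,-0.02,-0.02],[0,0,0],[0,0,0],[0,0,0]], rotation=[[0,0.02,-0.02],[0,0,0],[0,0,0],[0,0,0]])

```text
clock: 15.25
position: [0.5138, -0.0938, 0.0977]
tool_rot: [-2.084, 1.568, 3.019]
force: [1.2, -0.1, -0.2]
grip_width: 0.0558
```

```bash
python3 st.py
python3 - <<'E'
from workcell import monitor,bot
import numpy as np
s=monitor.observe(); p=s['position']
if abs(p[0]-.5145)<.002 and abs(p[1]+.094)<.002 and .095<p[2]<.102 and .054<s['grip_width']<.06: print(bot.job_done())
else: print('not handed in')
E
```

```text
15.25 [ 1.24 -0.06 -0.23] [ 0.05  -0.031  0.041] 0.0558 [ 0.5138 -0.0938  0.0977] yaw 22.38 tilt [-0.0024  0.0003] 0.581
the job is handed in; nothing more can be done
None
```

The job is handed in at 15.3 s. The jar stands in the well, the cap was unscrewed anticlockwise, and the gripper is holding it over the open mouth.

**How it went**
- **Carrying:** I lifted the jar by its cap, turned it to match the stand at about 9°, and lowered it. It touched the well floor at the height I predicted.
- **Unscrewing:** The turning torque dropped from 0.27 to 0.07 N m when the thread let go, after about 50° of turn. I went about 11° further and lifted with no drag from the jar. I did not reach the end stop.

**Last checks**
- **Cap:** It is about 15 mm above the mouth and roughly 10 mm above the seal. It is within 1 mm of centre, tilted by about 0.15°, and the force on the gripper is near zero.
- **Jar:** In the last pictures it is fully down in the well, turned about 7° within the well's play.
- **Other things on the tray:** I kept clear of them, but did not measure them again at the end.

**What disagreed**
- **Finger height:** The first grasp closed above the cap, because the fingertips really sit about 33 mm higher than the stated offset. I measured this by touching the cap top lightly (about 4 N) and grasped again at the corrected height.
- **Jar centre:** One reading was 10 mm off because I had picked the jar's underside edge through the glass. Matching the picture against the expected outline cleared that up.

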